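# Air the tabletop oven, then set its gas valve to the marker

## Robot

A 6-joint arm with a two-finger parallel gripper is mounted at the origin on the work surface. World frame = base frame: x ahead of the robot, y to its left, z up, the work surface at z = 0. Lengths are in m, angles in rad, forces in N, time in s.
With the tool pointing down it reaches from about 0.375 to 0.975 m from the base axis. Payload 3.8 kg.
Tool frame: the origin (TCP) lies midway between the tips of the shut fingers; the grasp point (between the pads) lies 19 mm behind it (pinch_z is the distance from the TCP to the grasp point, in m); z points along the fingers, y is the line along which they close (so a half turn about z gives the same grasp; the last joint's range is limited). The gripper opens to 85 mm and grips with 20 to 120 N. Pads are 22 mm wide; open, the fingers measure 114 mm over their backs; the gripper's body (76 mm by 85 mm) begins 54 mm behind the grasp point. The pads swing forward as they close: fully open they stand 13 mm farther back than shut.
Start: joints at [1.295, 0.264, 1.604, -0, 1.274, -0.037], TCP at [0.16, 0.656, 0.231] pointing down, gripper open.
Joint ranges: [-2.63, 2.63], [-0.94, 2.18], [0.31, 2.57], [-1.31, 4.45], [0, 2.66], [-2.55, 2.55]. Speed limits (rad/s): [2.57, 2.57, 3.14, 3.14, 3.14, 3.14].

## Interface

Orientations are given as a unit quaternion [w, x, y, z].
In Python, from plant import observe, grab_frame, camera_info, close_job, pinch_z gives the robot as it stands. The module is installed in compiled form; this text tells all that it offers.
- The arm moves only by the shell command python3 -m jog 'ROWS' [OPENING]. ROWS is JSON, one flat list of numbers, 6 for each row, row after row: the shift along the tool's x, y, z normalised to -1 to 1, where 1 is 0.4 m, then the turn, a rotation vector about the tool's x, y, z normalised to -1 to 1, where 1 is 360 degrees. A call has 1 to 12 rows; each row is the pose to reach, as a shift and turn from the pose commanded when the call began, along the tool's axes at that moment, turning the shorter way round; what a row does not reach only later rows make up. A row lasts 1/12 s, in which the tool goes at most 41.7 mm and 7.16 degrees, less where a joint would pass 70% of its speed; a pose out of reach is approached as far as the arm can. A call with a number of a shift or a turn outside -1 to 1 is refused whole. A call with a gripper value outside its range is refused whole. OPENING is the opening, from -1 (shut) to 1 (fully open), set as the call begins (- or left out, the last holds). The fingers move at their own pace and stop on an object; the grip force is fixed at half the most. Time passes only in rows, so rows that repeat a pose let the fingers close. It gives the time, the measured TCP pose, the force, the opening and the grip force at its end, in the units of the state.
- observe(): the state, without advancing time (a new reading comes with each control period).
- grab_frame(name): name is "side" or "top" or "wrist"; returns (picture, depth): 420x560x3 uint8, red, green, blue; 420x560 float32, m along the optical axis (not along the pixel's ray), 0 where there is no reading.
- camera_info(name): a dict with "fovy" (degrees; the focal length in pixels is half the picture's height over the tangent of half this angle, whatever the lens; pixels are square), "cx", "cy" (the principal point, pixels), "distortion" ([k1, k2, p1, p2, k3] as OpenCV has them; the pictures are not rectified), "R" (3x3) and "t" (3): a world point X has camera coordinates R X + t; the wrist camera has in their place "hand_eye" (4x4, takes a point from camera to tool coordinates, whose origin is the TCP and whose axes are the flange's). Camera axes: x right, y down, z forward; pixel columns grow to the right and rows downward; lengths in m; the calibration is good to about 2 mm. A picture is of the moment at which its call begins: read the wrist's pose just before it. camera_info takes no time and is no camera call.
- close_job(): hands the job in; it is judged then, once.
The state is a dict: "time_s": time; "qpos": joint angles; "joint_vel": joint speeds; "effort": joint torques, N m; "ee_pos": TCP position; "orientation": TCP orientation; "contact_force": force on the tool from outside, world axes, zero at the start; "ft_torque": the same for the moment, N m; "width": finger opening in m; "gripper_force": force on a finger pad.
Only numpy, scipy, OpenCV 4.12 (cv2) and the standard library are available. Lean on these libraries where they do the work, as an engineer would, in place of code of your own. Each camera call takes 0.05 s, during which the arm holds its last target. There are 200 camera calls.

## Task

Before the gas oven is lit it must be aired: swing its door, which has an upright bar handle, open by at least 60 degrees and leave it open. Then turn the lever of the gas valve counterclockwise from shut until its long pointed arm lines up with the marker tab on the rim of the plate below it, without running more than 17 degrees past it; let go and leave the marker and the other things on the counter where they are.

Things in the scene. Friction and masses are not known exactly. Their poses are not given: they have to be found in the camera images.
- oven_door (a joint): Door angle (rad): 0 shut, grows as it swings open (counterclockwise from above), limit 1.9; a little stiff, stays where left, starts 0 to 0.1. Oven: fixed steel box 280 deep, 400 wide, 240 high; facing its front, a control panel (145 wide) is on the left, the door (225 wide, 200 high, 16 thick, lower edge 20 above the counter) on the right, hinged at its right edge.
- door_handle (a point): Grasp point on the handle, a vertical steel bar 12 in diameter near the door's free edge, 38 out from the door's face. On the bar's axis, 22 below its free top end, 198 above the counter, 42 below the oven's top; upper bracket 30 below it. Axes turn with the door: x into the oven, y along the door from hinge to free edge, z up. Can be pinched from above, fingers closing along y.
- door_hinge (a point): Point on the door's vertical hinge line, at the height of door_handle and about 210 from it. Axes as door_handle.
- valve_lever (a joint): Lever angle (rad) about the stem: 0 shut, grows as it opens, counterclockwise seen from the lever's side; stops at 0 and 3.6; stiff (0.12 N m), stays where left, starts 0 to 0.15. Valve: a bridge of 24 mm pipe 60 above the counter on two flanges 170 apart; its stem leans 31.5 degrees from vertical towards the robot and carries a round plate 88 wide, the lever above it.
- lever_grip (a point): Centre of the lever, on the stem axis, 25 above the plate. The lever is a steel bar 12 thick (y), 24 tall (z, 8 to 32 above the plate), reaching 46 on its long side (+x, pointed, point at 52), 24 on its short side. Axes turn with the lever: z along the stem, up and out; x to the pointed end; y across the bar. Grip it across y, tool along -z (tilted 31.5 degrees).
- lever_tip (a point): Pointed end of the lever's long arm, 52 from the stem axis, 25 above the plate. Axes as lever_grip.
- marker (a joint): Marker angle (rad) about the same stem, same zero and sense as valve_lever: the lever is at the marker when both are equal. Preset between 2.3 and 2.9; stiff, to be left alone.
- marker_tip (a point): Outer end of the marker, a small dark steel tab with a round end, 8 wide, that sticks out of the rim of the round plate: 42 to 68 from the stem axis, at most 4 above the plate. The point is 60 from the axis at plate height. Axes: z along the stem, x radially outwards, y counterclockwise.
- spice_jar: small glass spice jar with a steel cap, 52 wide, 80 high, in front of the oven's control panel (mm); loose, to be left alone. Origin at the middle of its underside.
- mug: white mug, 80 wide, 90 high, behind the gas valve (mm); loose, to be left alone. Origin at the middle of its underside.
- pepper_mill: dark wooden pepper mill, 54 wide, 140 high, right of the gas valve (mm); loose, to be left alone. Origin at the middle of its underside.
- bottle_a: green glass bottle, 70 wide, 220 high, between the oven and the gas valve, at the back (mm); loose, to be left alone. Origin at the middle of its underside.
- salt_shaker: white ceramic salt shaker, 40 wide, 70 high, front right, between robot and gas valve (mm); loose, to be left alone. Origin at the middle of its underside.
- spoon: wooden spoon lying flat near the robot; origin under its middle (mm); loose, to be left alone.

How it is judged:
By the outcome, as a careful person would: the job done as asked, in the order asked, and still so for the second after the job is handed in, with the robot touching nothing.
It also fails if it takes over 58 s, if anything falls off the work surface, if the arm or the gripper's body presses on something with over 40 N, if the wrist force passes 120 N, or if a joint passes its speed limit or range.

## Working session

There is one attempt and no reset: what is moved stays moved. The work goes in short steps, Python scripts to look and compute and a shell command to move; the robot and the scene stay as the last step left them, time stands still between calls to the robot, and variables do not carry over. Pictures are saved under pics/ and viewed, at most 10 in all, crops included, and the job is handed in when it is done.

```bash
mkdir -p pics; ls; python3 - <<'E'
from plant import *
import cv2,numpy as np
print(observe(),pinch_z)
for n in ("side","top"):
    p,d=grab_frame(n); cv2.imwrite(f"pics/{n}0.png",p[:,:,::-1]); np.save(f"{n}0.npy",d)
for n in ("side","top","wrist"):
    print(n,camera_info(n))
E
```

```text
pics
{'time_s': 0.0, 'qpos': array([ 1.29506605e+00,  2.64747007e-01,  1.60536007e+00,  2.02055347e-06,
        1.27372612e+00, -3.69116961e-02]), 'joint_vel': array([ 1.08342041e-04, -5.26206845e-04, -5.58793718e-05, -9.97784199e-04,
       -2.53622525e-03,  8.27027610e-04]), 'effort': array([-6.95309154e-04, -5.15109229e+01, -3.67328525e+01,  1.25795941e-04,
        1.27140436e-02, -3.10565679e-05]), 'ee_pos': array([0.15948377, 0.65513463, 0.22997371]), 'orientation': array([-1.75363587e-04,  1.19125944e-01,  9.92878520e-01, -1.10646186e-03]), 'contact_force': array([ 0.02363459, -0.03225327, -0.34259444]), 'ft_torque': array([0.03470052, 0.00095085, 0.08861071]), 'gripper_force': 0.0, 'width': 0.0853600786562478} 0.0187
side {'fovy': 54.353303641993406, 'cx': 270.0859742553796, 'cy': 205.383926370676, 'distortion': array([0.02698116, 0.        , 0.        , 0.        , 0.        ]), 'R': array([[ 0.91916162, -0.39324589, -0.02235148],
       [-0.24379714, -0.52343922, -0.81644004],
       [ 0.30936205,  0.75588957, -0.57699746]]), 't': array([-0.49824702,  0.20160719,  1.08901371
[... 200 characters left out ...]
-0.99996581, -0.0080222 ],
       [-0.99722363,  0.0025962 , -0.07441971],
       [ 0.074438  ,  0.00785074, -0.99719474]]), 't': array([-0.07673957,  0.50672608,  1.20561712])}
wrist {'fovy': 71.41001027205044, 'cx': 276.14551492306333, 'cy': 215.00357836169064, 'distortion': array([0.00613542, 0.        , 0.        , 0.        , 0.        ]), 'hand_eye': array([[-1.07840091e-03, -9.59749921e-01, -2.80853922e-01,
         7.13329905e-02],
       [ 9.99999398e-01, -1.09164516e-03, -1.09287773e-04,
         1.00957081e-05],
       [-2.01703892e-04, -2.80853871e-01,  9.59750521e-01,
        -1.42711236e-01],
       [ 0.00000000e+00,  0.00000000e+00,  0.00000000e+00,
         1.00000000e+00]])}
```

View pics/side0.png

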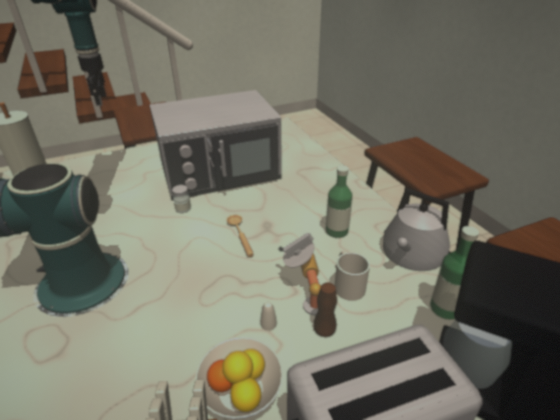

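View pics/top0.png

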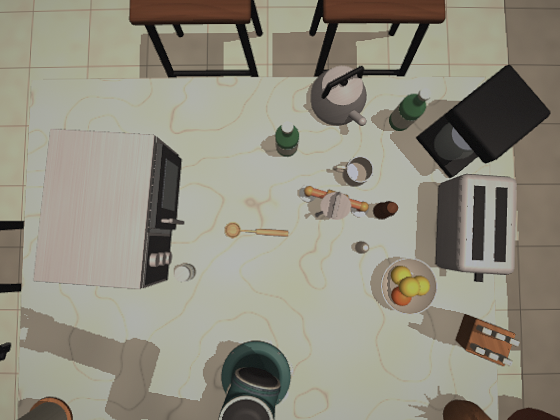

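The side view shows the oven with its handle near (212,150) and the valve lever near (298,243). In the top view the handle is near (175,222) and the valve near (335,205). The other objects are where the text says.

```bash
cat > h.py <<'E'
import numpy as np, cv2
from plant import *
from scipy.spatial.transform import Rotation as Ro
def K(n):
    c=camera_info(n); f=210/np.tan(np.radians(c["fovy"]/2))
    return np.array([[f,0,c["cx"]],[0,f,c["cy"]],[0,0,1.]]),c
def toolT(s):
    T=np.eye(4); T[:3,:3]=Ro.from_quat(np.roll(s["orientation"],-1)).as_matrix(); T[:3,3]=s["ee_pos"]; return T
def ext(n,s=None):  # camera-to-world
    c=camera_info(n)
    if n=="wrist": return toolT(s)@c["hand_eye"]
    T=np.eye(4); T[:3,:3]=c["R"]; T[:3,3]=c["t"]; return np.linalg.inv(T)
def ray(n,px,s=None):
    k,c=K(n); u=cv2.undistortPoints(np.array([[px]],float),k,c["distortion"])[0,0]
    T=ext(n,s); d=T[:3,:3]@np.array([u[0],u[1],1]); return T[:3,3],d
def tri(*rs):
    A=np.zeros((3,3));b=np.zeros(3)
    for o,d in rs:
        d=d/np.linalg.norm(d);P=np.eye(3)-np.outer(d,d);A+=P;b+=P@o
    x=np.linalg.solve(A,b)
    return x,[np.linalg.norm(np.cross(x-o,d/np.linalg.norm(d)))*1e3 for o,d in rs]
def dep(n,px,D,s=None):
    o,d=ray(n,px,s); return o+d*D[int(round(px[1])),int(round(px[0]))]
def proj(n,X,s=None):
    k,c=K(n); T=np.linalg.inv(ext(n,s))
    return cv2.projectPoints(np.array([X],float),cv2.Rodrigues(T[:3,:3])[0],T[:3,3],k,c["distortion"])[0].reshape(2)
def qT(pos,R): 
    T=np.eye(4);T[:3,:3]=R;T[:3,3]=pos;return T
def crop(im,x,y,w,h,k): 
    return cv2.resize(im[y:y+h,x:x+w],None,fx=k,fy=k,interpolation=cv2.INTER_CUBIC)
E
python3 - <<'E'
from h import *
t=cv2.imread("pics/top0.png");s=cv2.imread("pics/side0.png")
m=np.vstack([np.hstack([crop(t,140,190,80,60,5),crop(t,295,175,80,60,5)]),np.hstack([crop(s,185,120,80,60,5),crop(s,260,220,80,60,5)])])
cv2.imwrite("pics/m1.png",m)
E
```

```text
(no output)
```

View pics/m1.png

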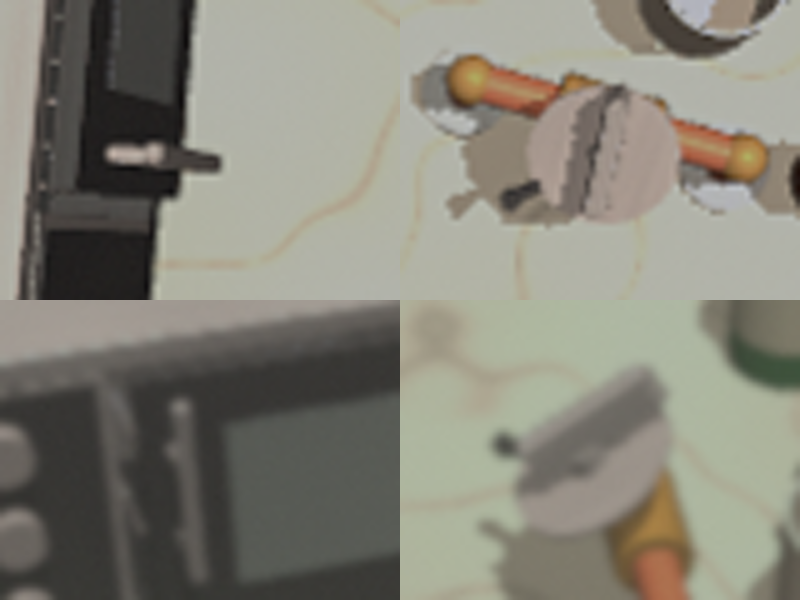

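The crops show these positions in full-picture pixels:
- **Bar top:** (162.4,220.6) in the top view and (221.2,141.2) in the side view.
- **Marker:** (319,214) in the top view and (280.6,248.6) in the side view.
- **Lever's far end:** about (338.5,193) in the top view and (310,234.5) in the side view. This is the long arm.

```bash
python3 - <<'E'
from h import *
np.set_printoptions(precision=4,suppress=True)
td=np.load("top0.npy");sd=np.load("side0.npy")
T=lambda x,y:ray("top",(140+x/5,190+y/5)); S=lambda x,y:ray("side",(185+x/5,120+(y-300)/5))
T2=lambda x,y:ray("top",(295+(x-400)/5,175+y/5)); S2=lambda x,y:ray("side",(260+(x-400)/5,220+(y-300)/5))
print("bartop",tri(T(112,153),S(181,406)))
print("barbot",tri(T(220,162),S(203,577)))
print("marker",tri(T2(512,198),S2(500,442)))
print("levfar",tri(T2(625,92),S2(652,370)))
print("levnear",tri(T2(565,212),S2(520,470)))
# oven geometry from top depth: top face corners
for p in [(155,134),(143,288),(50,131),(36,281),(152,140),(141,280)]: print(p,dep("top",p,td))
for p in [(162,221),(160,221),(335,206),(340,212),(345,208)]: print(p,dep("top",p,td))
# plate plane from side/top depth
pts=[dep("top",(x,y),td) for x in range(322,352) for y in range(192,220)]
pts=np.array([p for p in pts if p[2]>.09]); print(len(pts),pts.mean(0),np.ptp(pts,0))
# objects heights map around: bottle, jar
for n,p in dict(jar=(183,270),bot=(288,130),mug=(356,172),mill=(390,210),salt=(361,246)).items(): print(n,dep("top",p,td))
E
```

```text
bartop (array([0.4734, 0.2331, 0.2043]), [np.float64(4.9008388289765525), np.float64(4.900838828976405)])
barbot (array([0.4712, 0.2041, 0.0949]), [np.float64(2.4392405905394656), np.float64(2.4392405905393764)])
marker (array([ 0.4918, -0.1862,  0.0839]), [np.float64(0.33671718175916304), np.float64(0.3367171817590494)])
levfar (array([ 0.5463, -0.2435,  0.1554]), [np.float64(0.8047255479703527), np.float64(0.8047255479703461)])
levnear (array([ 0.4857, -0.2174,  0.0921]), [np.float64(3.176127705328539), np.float64(3.1761277053288004)])
(155, 134) [ 0.7595  0.3286 -0.0005]
(143, 288) [ 0.2667  0.3575 -0.0051]
(50, 131) [0.7026 0.5259 0.2435]
(36, 281) [0.2878 0.6999 0.0013]
(152, 140) [0.6776 0.2563 0.2373]
(141, 280) [0.3157 0.2768 0.236 ]
(162, 221) [0.4694 0.2466 0.1688]
(160, 221) [0.4685 0.2467 0.1861]
(335, 206) [ 0.5118 -0.2307  0.1413]
(340, 212) [ 0.498  -0.2506  0.0984]
(345, 208) [ 0.5091 -0.2645  0.1041]
597 [ 0.5183 -0.2362  0.118 ] [0.1381 0.1914 1.1493]
jar [0.3294 0.21   0.078 ]
bot [ 0.7063 -0.0988  0.2222]
mug [ 0.632  -0.3167  0.0038]
mill [ 0.5009 -0.3877  0.1309]
salt [ 0.3987 -0.3173  0.0617]
```

```bash
cat >> h.py <<'E'
def rows(T0,targets):
    "targets: list of 4x4 world tool poses -> normalised rows relative to T0"
    for T in targets:
        D=np.linalg.inv(T0)@T
        print(",".join("%.3f"%v for v in np.r_[D[:3,3]/.4,Ro.from_matrix(D[:3,:3]).as_rotvec()/(2*np.pi)]))
def down(pos,yaw):
    "tool pointing down, tool y at angle yaw (rad)"
    y=np.array([np.cos(yaw),np.sin(yaw),0]);z=np.array([0,0,-1.]);return qT(pos,np.c_[np.cross(y,z),y,z])
E
python3 -m jog '[0,0,-0.1,0,0,0, 0,0,-0.2,0,0,0.02, 0,0,-0.3,0,0,0.04, 0,0,-0.4,0,0,0.06, -0.1,-0.09,-0.425,0,0,0.08, -0.2,-0.18,-0.425,0,0,0.1, -0.27,-0.24,-0.425,0,0,0.12, -0.34,-0.31,-0.425,0,0,0.14, -0.41,-0.37,-0.425,0,0,0.16, -0.48,-0.43,-0.425,0,0,0.18, -0.55,-0.5,-0.425,0,0,0.2, -0.62,-0.56,-0.425,0,0,0.22]'
python3 - <<'E'
from h import *
s=observe(); rows(toolT(s),[down([.472,.215,.40],np.radians(-3.3))]); print(s["qpos"])
E
```

```text
time_s: 1.1
ee_pos: [0.347, 0.3788, 0.4009]
orientation: [0.0, 0.724, 0.69, -0.0]
contact_force: [0.9, 0.1, -0.1]
width: 0.0855
gripper_force: 0.0
-0.394,0.332,0.002,-0.000,0.000,0.001
[ 7.80841256e-01 -1.03168265e-01  1.69360094e+00 -3.96109875e-05
  1.55182021e+00  8.29531677e-01]
```

```bash
python3 -m jog '[-0.08,0.066,0,0,0,0, -0.16,0.133,0,0,0,0, -0.24,0.2,0,0,0,0, -0.32,0.266,0,0,0,0, -0.394,0.332,0,0,0,0, -0.394,0.332,0,0,0,0, -0.394,0.332,0,0,0,0]'
python3 - <<'E'
from h import *
import json
s=observe(); p,d=grab_frame("wrist")
np.savez("w1.npz",d=d,pos=s["ee_pos"],q=s["orientation"]); cv2.imwrite("pics/w1.png",p[:,:,::-1])
E
```

```text
time_s: 1.68
ee_pos: [0.4734, 0.2158, 0.4005]
orientation: [-0.0, 0.724, 0.69, -0.001]
contact_force: [-0.6, 1.0, -0.1]
width: 0.0855
gripper_force: 0.0
```

View pics/w1.png

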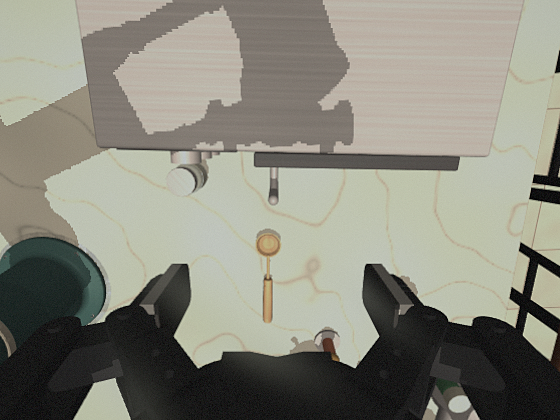

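The wrist view shows the bar's top end at about (273,200), with the bar running up to (275,172). The door's front top edge runs from (254,166) to (458,170), and the oven's front edge from (100,148) to (490,156). The jar is at (187,180).

```bash
python3 - <<'E'
from h import *
np.set_printoptions(precision=4,suppress=True)
w=np.load("w1.npz");s=dict(ee_pos=w["pos"],orientation=w["q"]);d=w["d"]
for p in [(273,200),(273,197),(273,194),(274,185),(274,175),(260,160),(450,166),(260,163),(450,168),(120,140),(480,150)]: print(p,dep("wrist",p,d,s))
W=lambda p:ray("wrist",p,s)
print(tri(W((273,200)),ray("side",(221.2,141.2))),tri(W((273,200)),ray("top",(162.4,220.6))),tri(W((273,200)),ray("side",(221.2,141.2)),ray("top",(162.4,220.6))))
z=.22
def at(p,z):
    o,v=W(p); return o+v*(z-o[2])/v[2]
print("bar top at .22",at((273,199),.22))
for p in [(254,153),(459,159),(254,166),(458,170)]: print("door",p,at(p,.22))
for p in [(100,148),(490,156)]: print("oven",p,at(p,.24))
E
```

```text
(273, 200) [0.4693 0.2107 0.2206]
(273, 197) [0.4694 0.2135 0.2174]
(273, 194) [0.4694 0.2148 0.2071]
(274, 185) [0.4705 0.2191 0.1731]
(274, 175) [0.4711 0.2319 0.1731]
(260, 160) [0.4574 0.256  0.2198]
(450, 166) [0.6645 0.2395 0.2207]
(260, 163) [0.4572 0.2529 0.2203]
(450, 168) [0.6648 0.2372 0.2206]
(120, 140) [0.3196 0.2845 0.2401]
(480, 150) [0.6808 0.2571 0.2411]
(array([0.4705, 0.2092, 0.2156]), [np.float64(1.4065134355188984), np.float64(1.4065134355189626)]) (array([0.4681, 0.2189, 0.2538]), [np.float64(2.0014259735994964), np.float64(2.001425973599455)]) (array([0.4702, 0.2182, 0.2179]), [np.float64(7.892629416531466), np.float64(7.0441749723378475), np.float64(11.845732316068814)])
bar top at .22 [0.4693 0.2118 0.22  ]
door (254, 153) [0.4514 0.2639 0.22  ]
door (459, 159) [0.6737 0.2465 0.22  ]
door (254, 166) [0.4504 0.2499 0.22  ]
door (458, 170) [0.6742 0.2345 0.22  ]
oven (100, 148) [0.2978 0.2777 0.24  ]
oven (490, 156) [0.6925 0.2505 0.24  ]
```

```bash
python3 - <<'E'
from h import *
s=observe(); print(s["ee_pos"]); rows(toolT(s),[down([.4694,.211,.183],np.radians(-3.9))])
E
```

```text
[0.47262443 0.21710734 0.40063565]
-0.016,-0.007,0.544,-0.000,-0.000,0.004
```

```bash
python3 -m jog '[-0.016,-0.007,0.1,0,0,0.004, -0.016,-0.007,0.2,0,0,0.004, -0.016,-0.007,0.28,0,0,0.004, -0.016,-0.007,0.35,0,0,0.004, -0.016,-0.007,0.42,0,0,0.004, -0.016,-0.007,0.48,0,0,0.004, -0.016,-0.007,0.52,0,0,0.004, -0.016,-0.007,0.544,0,0,0.004, -0.016,-0.007,0.544,0,0,0.004]'
python3 -m jog '[0,0,0,0,0,0, 0,0,0,0,0,0, 0,0,0,0,0,0, 0,0,0,0,0,0, 0,0,0,0,0,0, 0,0,0,0,0,0, 0,0,0,0,0,0, 0,0,0,0,0,0]' -1
python3 - <<'E'
from h import *
s=observe(); print(s["ee_pos"],s["contact_force"],s["width"],s["qpos"])
T0=down([.4694,.211,.183],np.radians(-3.9))
H=np.array([.676,.2395])
p=np.array([.4694,.211])-H
for a in range(0,85,6):
    r=np.radians(a);c,n=np.cos(r),np.sin(r)
    q=H+np.array([[c,-n],[n,c]])@p
    print(a,q,end=" ");rows(T0,[down([*q,.183],np.radians(-3.9)+r)])
E
```

```text
time_s: 2.48
ee_pos: [0.4669, 0.2121, 0.181]
orientation: [-0.001, 0.73, 0.683, -0.002]
contact_force: [0.0, -0.3, 0.2]
width: 0.0851
gripper_force: 0.0
time_s: 3.15
ee_pos: [0.4692, 0.2114, 0.1845]
orientation: [-0.0, 0.731, 0.683, -0.0]
contact_force: [-4.3, 0.4, 5.9]
width: 0.01
gripper_force: 58.5
[0.469236   0.21137721 0.18454288] [-4.32221932  0.38098324  5.93380521] 0.009975171971221698 [ 3.74649025e-01 -4.84479893e-03  1.99447740e+00  3.15577032e-04
  1.15244550e+00  4.42888717e-01]
0 [0.4694 0.211 ] 0.000,0.000,0.000,0.000,0.000,0.000
6 [0.47351084 0.18956055] -0.053,0.014,0.000,0.000,0.000,-0.017
12 [0.47984019 0.16866824] -0.104,0.033,0.000,0.000,0.000,-0.033
18 [0.48831871 0.14855198] -0.153,0.058,0.000,0.000,0.000,-0.050
24 [0.4988535  0.12943216] -0.198,0.087,0.000,0.000,0.000,-0.067
30 [0.51132915 0.11151828] -0.241,0.121,0.000,0.000,0.000,-0.083
36 [0.52560897 0.09500658] -0.280,0.160,0.000,0.000,0.000,-0.100
42 [0.5415365  0.08007799] -0.314,0.202,0.000,0.000,0.000,-0.117
48 [0.55893724 0.06689606] -0.344,0.248,0.000,0.000,0.000,-0.133
54 [0.57762055 0.05560521] -0.369,0.296,0.000,0.000,0.000,-0.150
60 [0.59738172 0.04632915] -0.389,0.347,0.000,0.000,0.000,-0.167
66 [0.61800426 0.03916951] -0.403,0.400,0.000,0.000,0.000,-0.183
72 [0.6392622  0.03420474] -0.412,0.454,0.000,0.000,0.000,-0.200
78 [0.66092265 0.03148922] -0.415,0.508,0.000,0.000,0.000,-0.217
84 [0.68274829 0.03105272] -0.413,0.563,0.000,0.000,0.000,-0.233
```

```bash
python3 -m jog '[-0.027,0.006,0,0,0,-0.008, -0.053,0.014,0,0,0,-0.017, -0.079,0.023,0,0,0,-0.025, -0.104,0.033,0,0,0,-0.033, -0.129,0.045,0,0,0,-0.042, -0.153,0.058,0,0,0,-0.05, -0.176,0.072,0,0,0,-0.058, -0.198,0.087,0,0,0,-0.067, -0.220,0.104,0,0,0,-0.075, -0.241,0.121,0,0,0,-0.083]'
python3 - <<'E'
from h import *
s=observe(); p=s["ee_pos"]; H=np.array([.676,.2395]); print(p,s["contact_force"],s["ft_torque"],s["qpos"],np.hypot(*(p[:2]-H)))
T0=down([.51133,.11152,.183],np.radians(26.1))
p=np.array([.4694,.211])-H
for a in range(36,82,4):
    r=np.radians(a);c,n=np.cos(r),np.sin(r)
    q=H+np.array([[c,-n],[n,c]])@p
    print(a,end=" ");rows(T0,[down([*q,.183],np.radians(-3.9)+r)])
E
```

```text
time_s: 3.98
ee_pos: [0.5154, 0.1142, 0.1846]
orientation: [0.002, 0.529, 0.848, 0.005]
contact_force: [13.1, 12.2, -6.1]
width: 0.01
gripper_force: 58.7
[0.51541043 0.11423498 0.1846068 ] [13.09578513 12.22812789 -6.14243279] [ 1.70505682 -1.49405262  0.0580949 ] [ 0.16805116  0.01378187  1.97568442  0.00479855  1.14214419 -0.28890991] 0.20366721635607415
36 -0.053,0.014,0.000,0.000,0.000,-0.017
40 -0.087,0.026,0.000,0.000,0.000,-0.028
44 -0.120,0.041,0.000,0.000,0.000,-0.039
48 -0.153,0.058,0.000,0.000,0.000,-0.050
52 -0.183,0.077,0.000,0.000,0.000,-0.061
56 -0.213,0.098,0.000,0.000,0.000,-0.072
60 -0.241,0.121,0.000,0.000,0.000,-0.083
64 -0.267,0.147,0.000,0.000,0.000,-0.094
68 -0.292,0.174,0.000,0.000,0.000,-0.106
72 -0.314,0.202,0.000,0.000,0.000,-0.117
76 -0.335,0.232,0.000,0.000,0.000,-0.128
80 -0.353,0.264,0.000,0.000,0.000,-0.139
```

```bash
python3 - <<'E'
from h import *
T0=down([.51133,.11152,.183],np.radians(26.1))
H=np.array([.675,.247]); p=np.array([.4694,.2112])-H
for a in range(34,79,4):
    r=np.radians(a);c,n=np.cos(r),np.sin(r)
    q=H+np.array([[c,-n],[n,c]])@p
    print(a,q,end=" ");rows(T0,[down([*q,.183],np.radians(-3.9)+r)])
E
```

```text
34 [0.52456898 0.10235039] -0.035,0.020,0.000,0.000,0.000,-0.011
38 [0.53502567 0.09220922] -0.069,0.032,0.000,0.000,0.000,-0.022
42 [0.5461643  0.08282216] -0.103,0.047,0.000,0.000,0.000,-0.033
46 [0.5579306  0.07423497] -0.135,0.064,0.000,0.000,0.000,-0.044
50 [0.57026726 0.06648947] -0.166,0.083,0.000,0.000,0.000,-0.056
54 [0.58311416 0.05962339] -0.195,0.104,0.000,0.000,0.000,-0.067
58 [0.59640872 0.0536702 ] -0.223,0.127,0.000,0.000,0.000,-0.078
62 [0.61008617 0.04865889] -0.250,0.153,0.000,0.000,0.000,-0.089
66 [0.62407987 0.04461388] -0.274,0.180,0.000,0.000,0.000,-0.100
70 [0.63832165 0.04155488] -0.297,0.208,0.000,0.000,0.000,-0.111
74 [0.65274213 0.03949678] -0.317,0.238,0.000,0.000,0.000,-0.122
78 [0.66727104 0.03844961] -0.336,0.270,0.000,0.000,0.000,-0.133
```

```bash
python3 -m jog '[-0.035,0.02,0,0,0,-0.011, -0.069,0.032,0,0,0,-0.022, -0.103,0.047,0,0,0,-0.033, -0.135,0.064,0,0,0,-0.044, -0.166,0.083,0,0,0,-0.056, -0.195,0.104,0,0,0,-0.067]'
python3 - <<'E'
from h import *
s=observe(); print(s["ee_pos"],s["contact_force"],s["ft_torque"])
T0=down([.5831,.0596,.183],np.radians(50.1))
H=np.array([.675,.247]); p=np.array([.4694,.2112])-H
for a in range(58,83,4):
    r=np.radians(a);c,n=np.cos(r),np.sin(r)
    q=H+np.array([[c,-n],[n,c]])@p
    print(a,q,end=" ");rows(T0,[down([*q,.183],np.radians(-3.9)+r)])
E
```

```text
time_s: 4.48
ee_pos: [0.5846, 0.0608, 0.1846]
orientation: [0.001, 0.34, 0.94, 0.002]
contact_force: [2.0, 6.7, 2.5]
width: 0.0103
gripper_force: 59.3
[0.58456974 0.06082485 0.18460659] [1.99031547 6.70773822 2.45368224] [ 0.8472305  -0.13781979 -0.01930741]
58 [0.59640872 0.0536702 ] -0.035,0.010,0.000,0.000,0.000,-0.011
62 [0.61008617 0.04865889] -0.069,0.022,0.000,0.000,0.000,-0.022
66 [0.62407987 0.04461388] -0.103,0.037,0.000,0.000,0.000,-0.033
70 [0.63832165 0.04155488] -0.135,0.054,0.000,0.000,0.000,-0.044
74 [0.65274213 0.03949678] -0.166,0.073,0.000,0.000,0.000,-0.056
78 [0.66727104 0.03844961] -0.195,0.094,0.000,0.000,0.000,-0.067
82 [0.68183761 0.03841849] -0.223,0.118,0.000,0.000,0.000,-0.078
```

Forces are small with the corrected hinge, so I'll go on to about 78°, settle and release.

```bash
python3 -m jog '[-0.035,0.01,0,0,0,-0.011, -0.069,0.022,0,0,0,-0.022, -0.103,0.037,0,0,0,-0.033, -0.135,0.054,0,0,0,-0.044, -0.166,0.073,0,0,0,-0.056, -0.195,0.094,0,0,0,-0.067, -0.195,0.094,0,0,0,-0.067, -0.195,0.094,0,0,0,-0.067]'
python3 -m jog '[0,0,0,0,0,0, 0,0,0,0,0,0, 0,0,0,0,0,0, 0,0,0,0,0,0, 0,0,0,0,0,0, 0,0,0,0,0,0]' 1
python3 -m jog '[0,0,-0.04,0,0,0, 0,0,-0.1,0,0,0, 0,0,-0.2,0,0,0, 0,0,-0.3,0,0,0, 0,0,-0.4,0,0,0, 0,0,-0.5,0,0,0, 0,0,-0.5,0,0,0, 0,0,-0.5,0,0,0]'
python3 - <<'E'
from h import *
s=observe(); print(s["qpos"])
np.set_printoptions(precision=4,suppress=True)
p,d=grab_frame("top"); cv2.imwrite("pics/top1.png",p[:,:,::-1]); np.save("top1.npy",d)
E
```

```text
time_s: 5.15
ee_pos: [0.6687, 0.0403, 0.1846]
orientation: [0.001, 0.137, 0.991, 0.001]
contact_force: [0.8, 4.7, 3.2]
width: 0.0101
gripper_force: 59.6
time_s: 5.65
ee_pos: [0.6665, 0.0386, 0.1836]
orientation: [-0.0, 0.137, 0.991, -0.0]
contact_force: [0.7, 0.8, -1.2]
width: 0.0809
gripper_force: 0.0
time_s: 6.32
ee_pos: [0.6683, 0.0388, 0.3888]
orientation: [0.004, 0.137, 0.991, 0.001]
contact_force: [-1.1, 0.6, -0.4]
width: 0.0857
gripper_force: 0.0
[ 2.08707233e-02  1.96633501e-01  1.40249473e+00 -1.02128175e-04
  1.53386887e+00 -1.27435971e+00]
```

View pics/top1.png

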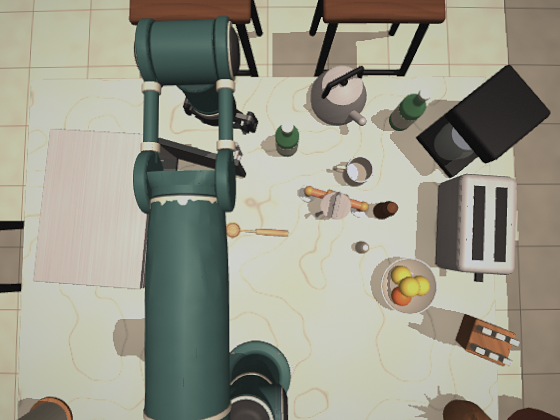

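The picture shows the door standing open, with its free edge at about (242,170), roughly 78°. The other objects haven't moved. Next is the valve hover, with the tool tilted along the stem.

```bash
python3 - <<'E'
from h import *
s=observe(); print(s["ee_pos"])
T0=toolT(s)
rows(T0,[down([.46,-.12,.40],np.radians(-6)),down([.46,-.12,.40],np.radians(-60))])
E
```

```text
[0.66719941 0.03879725 0.38535166]
0.390,-0.523,-0.038,0.000,0.000,0.223
0.390,-0.523,-0.038,0.001,0.000,0.373
```

```bash
python3 -m jog '[0.04,-0.05,-0.04,0,0,0.018, 0.08,-0.1,-0.04,0,0,0.037, 0.12,-0.155,-0.04,0,0,0.056, 0.16,-0.21,-0.04,0,0,0.074, 0.2,-0.265,-0.04,0,0,0.093, 0.24,-0.32,-0.04,0,0,0.11, 0.28,-0.37,-0.04,0,0,0.13, 0.32,-0.42,-0.04,0,0,0.149, 0.36,-0.47,-0.04,0,0,0.168, 0.39,-0.523,-0.04,0,0,0.186, 0.39,-0.523,-0.04,0,0,0.205, 0.39,-0.523,-0.04,0,0,0.223]'
python3 - <<'E'
from h import *
s=observe(); print(s["qpos"],s["ee_pos"]); T0=toolT(s)
sz=np.array([-.50,.143,.853]);sz/=np.linalg.norm(sz)
lx=np.array([.06,-.026,0]);lx[2]=-lx@sz/sz[2];lx/=np.linalg.norm(lx)
R=np.c_[lx,np.cross(-sz,lx),-sz]; g=np.array([.513,-.23,.13])
rows(T0,[qT(g+.15*sz,R)])
E
```

```text
time_s: 7.37
ee_pos: [0.4578, -0.1207, 0.3971]
orientation: [-0.002, 0.746, 0.666, -0.001]
contact_force: [0.7, 1.3, 0.1]
width: 0.0855
gripper_force: 0.0
[-3.10145334e-01 -1.80515069e-01  1.76774753e+00 -2.46831241e-04
  1.55836076e+00 -1.96191293e-01] [ 0.45780312 -0.12066289  0.39707795]
-0.224,-0.023,0.347,-0.073,0.070,0.286
```

```bash
python3 -m jog '[-0.02,0,0.03,-0.004,0.004,0.018, -0.04,0,0.06,-0.009,0.008,0.035, -0.06,-0.01,0.09,-0.013,0.013,0.052, -0.08,-0.01,0.12,-0.018,0.017,0.07, -0.1,-0.01,0.15,-0.022,0.021,0.087, -0.12,-0.01,0.18,-0.026,0.025,0.104, -0.14,-0.01,0.21,-0.031,0.03,0.121, -0.16,-0.02,0.24,-0.035,0.034,0.138, -0.18,-0.02,0.27,-0.039,0.038,0.155, -0.2,-0.02,0.3,-0.044,0.042,0.172, -0.21,-0.02,0.32,-0.048,0.046,0.19, -0.22,-0.02,0.347,-0.052,0.05,0.207]'
python3 - <<'E'
from h import *
s=observe(); print(s["qpos"],s["ee_pos"]); T0=toolT(s)
sz=np.array([-.50,.143,.853]);sz/=np.linalg.norm(sz)
lx=np.array([.06,-.026,0]);lx[2]=-lx@sz/sz[2];lx/=np.linalg.norm(lx)
R=np.c_[lx,np.cross(-sz,lx),-sz]; g=np.array([.513,-.23,.13])
rows(T0,[qT(g+.15*sz,R)])
E
```

```text
time_s: 8.37
ee_pos: [0.4409, -0.2064, 0.2574]
orientation: [0.014, 0.976, 0.066, 0.208]
contact_force: [0.4, -0.4, 0.4]
width: 0.0857
gripper_force: 0.0
[-0.67252064 -0.36240864  2.2090603   0.31025779  0.98279788  0.62992487] [ 0.44088122 -0.20635926  0.25737271]
-0.007,0.005,-0.005,-0.021,0.020,0.079
```

```bash
python3 -m jog '[-0.002,0,0,-0.005,0.005,0.018, -0.004,0,0,-0.01,0.01,0.036, -0.006,0.005,-0.005,-0.014,0.014,0.054, -0.007,0.005,-0.005,-0.019,0.018,0.07, -0.007,0.005,-0.005,-0.021,0.02,0.079, -0.007,0.005,-0.005,-0.021,0.02,0.079, -0.007,0.005,-0.005,-0.021,0.02,0.079]'
python3 - <<'E'
from h import *
s=observe(); p,d=grab_frame("wrist"); print(s["qpos"])
np.savez("w2.npz",d=d,pos=s["ee_pos"],q=s["orientation"]); cv2.imwrite("pics/w2.png",p[:,:,::-1])
E
```

```text
time_s: 8.95
ee_pos: [0.4383, -0.208, 0.2591]
orientation: [0.022, 0.945, -0.183, 0.268]
contact_force: [-0.1, -0.2, -0.4]
width: 0.0855
gripper_force: 0.0
[-0.62256426 -0.48471339  2.31836747  0.24874906  0.80522961  1.20449831]
```

View pics/w2.png

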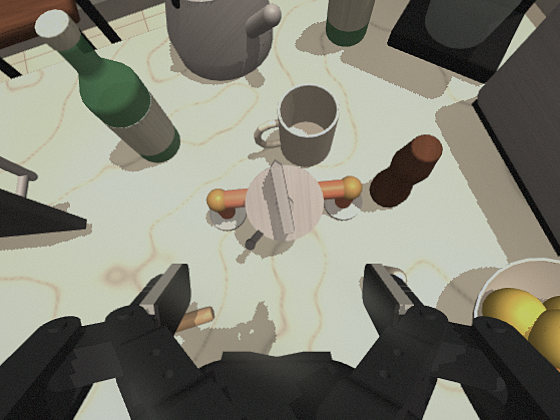

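The wrist view shows the plate centred near (285,201), the lever from its point at (278,162) to (291,240), and the marker near (253,240). I'll enlarge it and fit the plate plane.

```bash
python3 - <<'E'
from h import *
np.set_printoptions(precision=4,suppress=True)
im=cv2.imread("pics/w2.png"); cv2.imwrite("pics/w2c.png",crop(im,235,150,100,105,5.7))
w=np.load("w2.npz");s=dict(ee_pos=w["pos"],orientation=w["q"]);d=w["d"]
P=[];Q=[]
for y in range(168,236):
    for x in range(248,324):
        if (x-285)**2+(y-203)**2<35**2: P.append(dep("wrist",(x,y),d,s));Q.append((x,y))
P=np.array(P);Q=np.array(Q)
rng=np.random.default_rng(0);best=0
for _ in range(500):
    a,b,c=P[rng.choice(len(P),3,replace=False)];n=np.cross(b-a,c-a);n/=np.linalg.norm(n)+1e-12
    k=abs((P-a)@n)<.0015
    if k.sum()>best: best=k.sum();K_=k
A=P[K_];c=A.mean(0);n=np.linalg.svd(A-c)[2][2];n*=np.sign(n[2])
h=(P-c)@n
print(len(P),best,"n",n,"tilt",np.degrees(np.arccos(n[2])),"az",np.degrees(np.arctan2(n[1],n[0])))
L=P[(h>.028)&(h<.036)]; print("lever top h",len(L),np.percentile(h,[90,95,99]))
lc=L.mean(0);ax=np.linalg.svd(L-lc)[2][0];print("lever top centroid",lc,"dir",ax, "extent",np.ptp((L-lc)@ax))
np.savez("pl.npz",c=c,n=n)
E
```

```text
Traceback (most recent call last):
  File "h.py", line 23, in dep
    o,d=ray(n,px,s); return o+d*D[int(round(px[1])),int(round(px[0]))]
        ~~~^^^^^^^^
  File "h.py", line 15, in ray
    T=ext(n,s); d=T[:3,:3]@np.array([u[0],u[1],1]); return T[:3,3],d
  File "h.py", line 10, in ext
    c=camera_info(n)
ValueError: time passes only in moves, steps and waits
```

View pics/w2c.png

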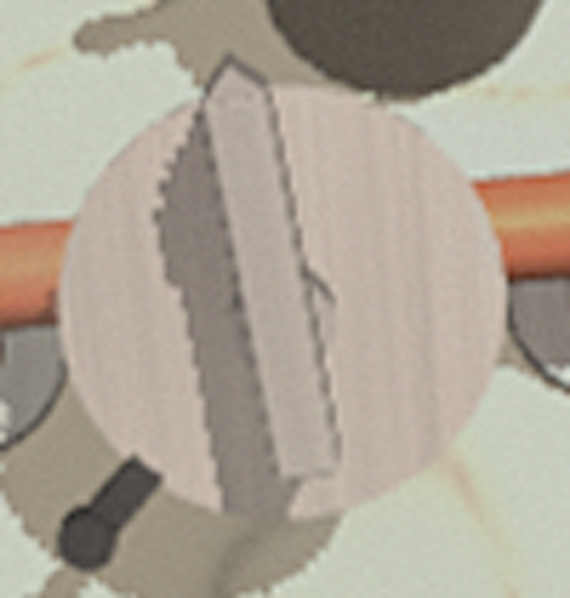

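The enlarged crop shows the lever's top face from its point at (232,58) to its end middle at (310,472). The plate is centred at about (284,302). The marker's round end is centred at (87,537), with its outer end at about (72,552).

```bash
sed -i 's/^def K(n)/import functools\ncamera_info=functools.lru_cache(None)(camera_info)\ndef K(n)/' h.py
cat > v.py <<'E'
from h import *
np.set_printoptions(precision=4,suppress=True)
w=np.load("w2.npz");s=dict(ee_pos=w["pos"],orientation=w["q"]);d=w["d"]
Q=[(x,y) for y in range(168,236) for x in range(248,324) if (x-285)**2+(y-203)**2<35**2]
P=np.array([dep("wrist",q,d,s) for q in Q])
rng=np.random.default_rng(0);best=0
for _ in range(500):
    a,b,c=P[rng.choice(len(P),3,replace=False)];n=np.cross(b-a,c-a);n/=np.linalg.norm(n)+1e-12
    k=abs((P-a)@n)<.0015
    if k.sum()>best: best=k.sum();K_=k
A=P[K_];c=A.mean(0);n=np.linalg.svd(A-c)[2][2];n*=np.sign(n[2]);h=(P-c)@n
print(len(P),best,"n",n,"tilt",np.degrees(np.arccos(n[2])),"az",np.degrees(np.arctan2(n[1],n[0])))
L=P[h>.028]; print("lever top h",len(L),np.percentile(h,[85,90,95]))
lc=L.mean(0);ax=np.linalg.svd(L-lc)[2][0];print("centroid",lc,"dir",ax,"extent",np.ptp((L-lc)@ax))
def on(px,hh):
    o,v=ray("wrist",(235+px[0]/5.7,150+px[1]/5.7),s); return o+v*(((c-o)@n+hh)/(v@n))
pc=on((284,302),0);tip=on((232,58),.032);end=on((310,472),.032);mk=on((87,537),.002);mo=on((72,552),.002)
lx=(tip-end);print("lever len",np.linalg.norm(lx));lx/=np.linalg.norm(lx);lx-=n*(lx@n);lx/=np.linalg.norm(lx);ly=np.cross(n,lx)
stem=end+.024*lx-.032*n
print("plate width",np.linalg.norm(on((60,302),0)-on((507,302),0)),np.linalg.norm(on((284,85),0)-on((284,520),0)))
print("plate c",pc,"stem from lever",stem,"tip r",(tip-pc)@lx,(tip-pc)@ly)
for o in (pc,stem):
    for m in (mk,mo):
        r=m-o;print("marker r",np.linalg.norm(r),"ang from lever",np.degrees(np.arctan2(r@ly,r@lx))%360)
up=np.array([0,0,1.])-n*n[2];up/=np.linalg.norm(up);print("lever ang from upslope",np.degrees(np.arctan2(np.cross(up,lx)@n,up@lx)))
np.savez("pl.npz",pc=pc,stem=stem,n=n,lx=lx,ly=ly,mk=mk,tip=tip)
T0=toolT(s);R=np.c_[lx,np.cross(-n,lx),-n]
if 1:
  for dz in (.06,0): rows(T0,[qT((pc+stem)/2+n*(.026-.0187+dz),R)])
print("marker tri w/ top,side",tri(ray("wrist",(235+87/5.7,150+537/5.7),s),ray("top",(318.5,214.2)),ray("side",(280.6,248.6))),mk)
E
python3 v.py
```

```text
3801 2813 n [-0.4996  0.1484  0.8534] tilt 31.411731958479006 az 163.45990965478097
lever top h 799 [0.0315 0.032  0.0324]
centroid [ 0.5072 -0.2344  0.1436] dir [-0.2282  0.0667  0.9713] extent 0.30370892742510497
lever len 0.07551730550458798
plate width 0.08751136207169992 0.08789588073590235
plate c [ 0.5161 -0.239   0.106 ] stem from lever [ 0.5161 -0.2387  0.1059] tip r 0.05141639183135965 0.00027360551963745053
marker r 0.06286270359795774 ang from lever 130.10584674795066
marker r 0.06739580205301333 ang from lever 129.80046155247274
marker r 0.06258864397734865 ang from lever 130.1965876921766
marker r 0.06712119290029878 ang from lever 129.88381966210062
lever ang from upslope 5.180658999485123
-0.019,0.023,0.267,-0.001,0.000,-0.030
-0.018,0.024,0.417,-0.001,0.000,-0.030
marker tri w/ top,side (array([ 0.4923, -0.1876,  0.0844]), [np.float64(2.370063418618995), np.float64(1.7047149857652362), np.float64(0.8789690517345515)]) [ 0.4912 -0.1855  0.0844]
```

The stem, plate and lever measurements agree: tilt 31.4°, plate 88 mm, point at 52 mm, marker end at 67 mm. The lever has to turn about 130°. Now descending and gripping.

```bash
python3 -m jog '[-0.01,0.012,0.08,0,0,-0.015, -0.019,0.023,0.16,0,0,-0.03, -0.019,0.023,0.23,0,0,-0.03, -0.019,0.023,0.29,0,0,-0.03, -0.019,0.023,0.34,0,0,-0.03, -0.018,0.024,0.38,0,0,-0.03, -0.018,0.024,0.405,0,0,-0.03, -0.018,0.024,0.417,0,0,-0.03, -0.018,0.024,0.417,0,0,-0.03, -0.018,0.024,0.417,0,0,-0.03]'
python3 - <<'E'
from h import *
z=np.load("pl.npz");s=observe();T=toolT(s);g=z["pc"]+z["n"]*.0073
print("err in tool mm",T[:3,:3].T@(g-T[:3,3])*1e3,s["contact_force"],s["qpos"])
R=np.c_[z["lx"],np.cross(-z["n"],z["lx"]),-z["n"]];print(np.degrees(Ro.from_matrix(T[:3,:3].T@R).as_rotvec()))
E
```

```text
time_s: 9.83
ee_pos: [0.5139, -0.2394, 0.1148]
orientation: [0.048, 0.958, -0.094, 0.266]
contact_force: [-0.2, 0.8, -0.5]
width: 0.0854
gripper_force: 0.0
err in tool mm [-2.73340052 -1.24739234  1.26183245] [-0.16282406  0.8476579  -0.49782772] [-0.57424001 -0.11252625  2.34507896  0.39509974  0.40924069  0.86925609]
[-0.37987923 -0.02685361 -0.00331503]
```

```bash
python3 -m jog '[-0.006,-0.003,0.002,0,0,0, -0.006,-0.003,0.002,0,0,0, -0.006,-0.003,0.002,0,0,0]'
python3 -m jog '[0,0,0,0,0,0, 0,0,0,0,0,0, 0,0,0,0,0,0, 0,0,0,0,0,0, 0,0,0,0,0,0, 0,0,0,0,0,0, 0,0,0,0,0,0, 0,0,0,0,0,0]' -1
python3 - <<'E'
from h import *
z=np.load("pl.npz");s=observe();T=toolT(s);g=z["pc"]+z["n"]*.0073
print("err in tool mm",T[:3,:3].T@(g-T[:3,3])*1e3,s["contact_force"],s["ft_torque"])
R=np.c_[z["lx"],np.cross(-z["n"],z["lx"]),-z["n"]];print(np.degrees(Ro.from_matrix(T[:3,:3].T@R).as_rotvec()))
E
```

```text
time_s: 10.08
ee_pos: [0.5127, -0.2379, 0.1139]
orientation: [0.048, 0.958, -0.094, 0.267]
contact_force: [-0.3, -0.0, 0.1]
width: 0.0855
gripper_force: 0.0
time_s: 10.75
ee_pos: [0.5127, -0.2368, 0.1134]
orientation: [0.047, 0.958, -0.094, 0.267]
contact_force: [-2.3, 5.6, 5.7]
width: 0.0151
gripper_force: 58.5
err in tool mm [-0.63095478  1.1306642   1.04849933] [-2.3130887   5.61613347  5.68214596] [0.82355982 0.16212189 0.39498781]
[-0.48147425 -0.04723735 -0.03502354]
```

```bash
python3 -m jog '[0,0,0,0,0,-0.01, 0,0,0,0,0,-0.02, 0,0,0,0,0,-0.03, 0,0,0,0,0,-0.042, 0,0,0,0,0,-0.055]'
python3 - <<'E'
from h import *
z=np.load("pl.npz");s=observe();T=toolT(s);g=z["pc"]+z["n"]*.0073
print("err in tool mm",T[:3,:3].T@(g-T[:3,3])*1e3,s["contact_force"],s["ft_torque"],s["qpos"])
R=np.c_[z["lx"],np.cross(-z["n"],z["lx"]),-z["n"]];print(np.degrees(Ro.from_matrix(R.T@T[:3,:3]).as_rotvec()))
E
```

```text
time_s: 11.17
ee_pos: [0.5128, -0.2363, 0.1134]
orientation: [0.092, 0.96, 0.073, 0.254]
contact_force: [-1.2, 8.7, 6.1]
width: 0.0153
gripper_force: 58.6
err in tool mm [-1.07166431  1.34944231  1.0718343 ] [-1.15188845  8.68718487  6.13582062] [ 1.21663443 -0.03683648  0.59947283] [-0.57132585 -0.11509361  2.35043653  0.3997721   0.40743898  0.51868342]
[  0.52200171   0.12436284 -19.95513977]
```

```bash
python3 -m jog '[0,0,0,0,0,-0.014, 0,0,0,0,0,-0.028, 0,0,0,0,0,-0.042, 0,0,0,0,0,-0.056, 0,0,0,0,0,-0.07, 0,0,0,0,0,-0.084, 0,0,0,0,0,-0.098, 0,0,0,0,0,-0.112, 0,0,0,0,0,-0.126, 0,0,0,0,0,-0.14, 0,0,0,0,0,-0.154, 0,0,0,0,0,-0.167]'
python3 - <<'E'
from h import *
z=np.load("pl.npz");s=observe();T=toolT(s);g=z["pc"]+z["n"]*.0073
print("err in tool mm",T[:3,:3].T@(g-T[:3,3])*1e3,s["contact_force"],s["ft_torque"],s["qpos"])
R=np.c_[z["lx"],np.cross(-z["n"],z["lx"]),-z["n"]];print(np.degrees(Ro.from_matrix(R.T@T[:3,:3]).as_rotvec()))
E
```

```text
time_s: 12.17
ee_pos: [0.5119, -0.235, 0.1125]
orientation: [0.206, 0.794, 0.545, 0.174]
contact_force: [-5.7, 12.0, 10.1]
width: 0.0153
gripper_force: 59.3
err in tool mm [-2.59851988  1.24807202  0.9650899 ] [-5.705899   12.02695404 10.0899556 ] [1.67508342 0.37695597 0.73249209] [-0.57076494 -0.11544327  2.35149357  0.39993903  0.40996251 -0.53119116]
[  0.62676096   0.36734688 -80.12080723]
```

```bash
python3 -m jog '[0,0,0,0,0,-0.014, 0,0,0,0,0,-0.028, 0,0,0,0,0,-0.042, 0,0,0,0,0,-0.056, 0,0,0,0,0,-0.07, 0,0,0,0,0,-0.084, 0,0,0,0,0,-0.098, 0,0,0,0,0,-0.112, 0,0,0,0,0,-0.125, 0,0,0,0,0,-0.135, 0,0,0,0,0,-0.142, 0,0,0,0,0,-0.142]'
python3 -m jog '[0,0,0,0,0,0, 0,0,0,0,0,0, 0,0,0,0,0,0]'
python3 - <<'E'
from h import *
z=np.load("pl.npz");s=observe();T=toolT(s)
print(s["contact_force"],s["ft_torque"])
R=np.c_[z["lx"],np.cross(-z["n"],z["lx"]),-z["n"]];print(np.degrees(Ro.from_matrix(R.T@T[:3,:3]).as_rotvec()))
E
```

```text
time_s: 13.17
ee_pos: [0.5107, -0.2351, 0.1118]
orientation: [0.26, 0.482, 0.834, 0.068]
contact_force: [-13.2, 9.8, 11.5]
width: 0.0153
gripper_force: 60.1
time_s: 13.42
ee_pos: [0.5107, -0.2351, 0.1118]
orientation: [0.26, 0.483, 0.834, 0.068]
contact_force: [-12.7, 9.8, 12.3]
width: 0.0149
gripper_force: 60.1
[-12.67307561   9.82463896  12.26332509] [1.14954213 1.06514922 0.46642681]
[   0.57955429    0.61417419 -131.0343681 ]
```

Release, back out along the tool axis, and look.

```bash
python3 -m jog '[0,0,0,0,0,0, 0,0,0,0,0,0, 0,0,0,0,0,0, 0,0,0,0,0,0, 0,0,0,0,0,0, 0,0,0,0,0,0]' 1
python3 -m jog '[0,0,-0.03,0,0,0, 0,0,-0.08,0,0,0, 0,0,-0.16,0,0,0, 0,0,-0.24,0,0,0, 0,0,-0.32,0,0,0, 0,0,-0.36,0,0,0, 0,0,-0.36,0,0,0, 0,0,-0.36,0,0,0]'
python3 - <<'E'
from h import *
s=observe(); p,d=grab_frame("wrist"); 
np.savez("w3.npz",d=d,pos=s["ee_pos"],q=s["orientation"]); im=p[:,:,::-1]; cv2.imwrite("pics/w3.png",im)
z=np.load("pl.npz"); u=proj("wrist",z["pc"]+.016*z["n"],s); print(u)
x,y=int(u[0])-60,int(u[1])-55; x=max(x,0);y=max(y,0); print(x,y); cv2.imwrite("pics/w3c.png",crop(im,x,y,120,110,5))
E
```

```text
time_s: 13.92
ee_pos: [0.5128, -0.2381, 0.1132]
orientation: [0.263, 0.483, 0.833, 0.067]
contact_force: [0.5, -0.3, 0.5]
width: 0.0849
gripper_force: 0.0
time_s: 14.58
ee_pos: [0.4408, -0.2179, 0.2374]
orientation: [0.264, 0.483, 0.832, 0.067]
contact_force: [1.0, 0.9, 0.6]
width: 0.0853
gripper_force: 0.0
[275.02730144 202.69480331]
215 147
```

View pics/w3c.png

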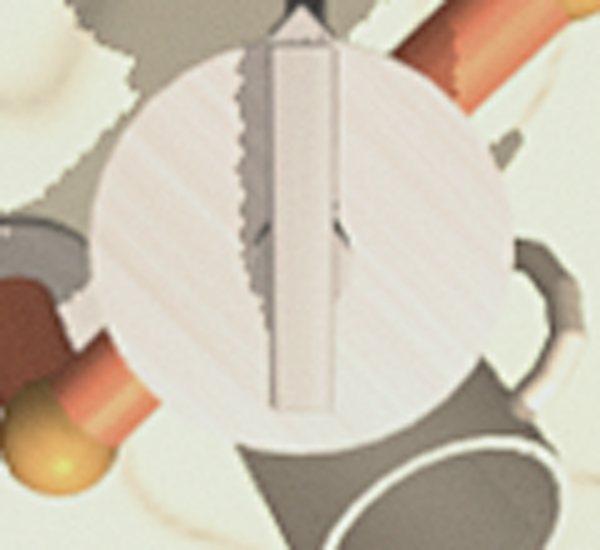

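In the crop the lever's point at (304,8) lies right over the marker, whose dark tab shows behind it at (304,0). I'll check the marker end above this crop and the whole scene.

```bash
python3 - <<'E'
from h import *
im=cv2.imread("pics/w3.png"); p,d=grab_frame("top"); np.save("top2.npy",d)
t=p[:,:,::-1]; a=cv2.imread("pics/top0.png")
cv2.imwrite("pics/m2.png",np.hstack([t,crop(im,252,110,48,84,5)]))
d0=np.load("top0.npy")
for n,q in dict(jar=(183,270),bot=(288,130),mill=(390,210),salt=(361,246)).items(): print(n,dep("top",q,d0),dep("top",q,d))
E
```

```text
jar [0.32944672 0.20996906 0.07803122] [0.32928937 0.21051352 0.07590579]
bot [ 0.70630633 -0.09884814  0.22220113] [ 0.70656494 -0.09885821  0.22129687]
mill [ 0.50091171 -0.38765066  0.13086993] [ 0.50062194 -0.38663334  0.1346271 ]
salt [ 0.39871095 -0.3172934   0.06171313] [ 0.39859813 -0.31884477  0.05376226]
```

View pics/m2.png

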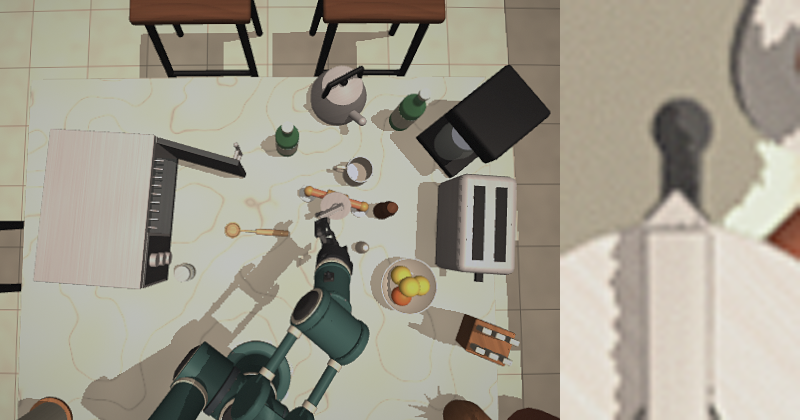

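The picture shows the door wide open (edge at (243,170)), the objects in place, and the marker's round end at (682,125) straight beyond the lever's point at (681,190). I'll check the angle numerically and then hand in.

```bash
python3 - <<'E'
from h import *
w=np.load("w3.npz");s=dict(ee_pos=w["pos"],orientation=w["q"]);z=np.load("pl.npz");n=z["n"];c=z["pc"]
def on(px,h):
    o,v=ray("wrist",px,s); return o+v*(((c-o)@n+h)/(v@n))
tip=on((276.2,148.3),.032);end=on((215+303/5,147+410/5),.032);mk=on((276.4,135.2),.002)
plate=on((215+302/5,147+246/5),0)
a=lambda r:np.degrees(np.arctan2(r@z["ly"],r@z["lx"]))
print("lever",a(tip-end),"marker",a(mk-plate),a(mk-c), plate-c)
d=np.load("top2.npy");A=dep("top",(242,167),d);B=dep("top",(165,145),d);print("door",A,B,np.degrees(np.arctan2(*(A-B)[1::-1])))
close_job()
E
```

```text
lever 130.54221764929673 marker 130.02996977305477 129.68411012421538 [-0.00082959  0.00271653 -0.00095793]
door [0.62525622 0.0319151  0.13057774] [0.66885814 0.22773101 0.21794218] -102.55313921729645
the job is handed in; nothing more can be done
```

Job handed in: the oven door stands open about 78°, and the lever was turned to about 0.5–1° past the marker and released, with the marker and other objects where they were and no reported force above 20 N.

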